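# Put the stacked check weights back in their blocks

## Task

The balance's four steel check weights were left stacked on the worktop. Take the stack apart and put each weight back in its own wooden block, the one whose round recess fits its size (smallest weight in the smallest recess, and so on up to the largest), right way up and flat on the floor of the recess. Keep the weights upright on the way, and leave the small amber bottle and the roll of tape that stand among them where they are.

Things in the scene. Friction and masses are not known exactly. Their poses are not given: they have to be found in the camera images.
- weight_s: The smallest check weight: a steel disc with turned dark lines and a small brass plug on top, 26 mm in diameter and 20 mm high, about 0.08 kg; at the start on top of the stack (each is centred within about 3 mm on the one below). Origin: centre of its underside; z up along its axis.
- weight_m: The second smallest check weight: a steel disc with turned dark lines and a small brass plug on top, 38 mm in diameter and 20 mm high, about 0.18 kg; at the start in the stack, under the 26 mm one (each is centred within about 3 mm on the one below). Origin: centre of its underside; z up along its axis.
- weight_l: The second largest check weight: a steel disc with turned dark lines and a small brass plug on top, 50 mm in diameter and 20 mm high, about 0.31 kg; at the start in the stack, under the 38 mm one (each is centred within about 3 mm on the one below). Origin: centre of its underside; z up along its axis.
- weight_xl: The largest check weight: a steel disc with turned dark lines and a small brass plug on top, 62 mm in diameter and 20 mm high, about 0.47 kg; at the start at the bottom of the stack, on the worktop (each is centred within about 3 mm on the one below). Origin: centre of its underside; z up along its axis.
- block_s: Storage block of the 26 mm weight: a fixed square block of light wood, 88 x 88 mm, 18 mm high, with one round recess 36 mm across in the middle of its top, 8 mm deep (floor 10 mm above the worktop), rim chamfered 3 mm, floor lined with grey felt. The four blocks differ in the recess only (36, 48, 60, 72 mm). Origin: centre of its underside; z up, x and y along its sides.
- block_m: Storage block of the 38 mm weight: a fixed square block of light wood, 88 x 88 mm, 18 mm high, with one round recess 48 mm across in the middle of its top, 8 mm deep (floor 10 mm above the worktop), rim chamfered 3 mm, floor lined with grey felt. The four blocks differ in the recess only (36, 48, 60, 72 mm). Origin: centre of its underside; z up, x and y along its sides.
- block_l: Storage block of the 50 mm weight: a fixed square block of light wood, 88 x 88 mm, 18 mm high, with one round recess 60 mm across in the middle of its top, 8 mm deep (floor 10 mm above the worktop), rim chamfered 3 mm, floor lined with grey felt. The four blocks differ in the recess only (36, 48, 60, 72 mm). Origin: centre of its underside; z up, x and y along its sides.
- block_xl: Storage block of the 62 mm weight: a fixed square block of light wood, 88 x 88 mm, 18 mm high, with one round recess 72 mm across in the middle of its top, 8 mm deep (floor 10 mm above the worktop), rim chamfered 3 mm, floor lined with grey felt. The four blocks differ in the recess only (36, 48, 60, 72 mm). Origin: centre of its underside; z up, x and y along its sides.
- amber_bottle: Bystander, to be left alone: a small loose amber bottle with a black cap, 37 mm across, 84 mm high, standing. Origin: centre of its underside; z up.
- tape_cream: Bystander, to be left alone: a loose roll of cream tape lying flat, about 68 x 72 mm, 18 mm high. Origin: centre of its underside; z up.
There are look-alikes about, which are no part of the job. Leave any red look-alike of the block_s alone.

How it is judged (in metres and radians):
At the end, for the whole second after the job is handed in: Each of the four weights lies flat and upright (within about 5 degrees) on the floor of the recess of its own block (underside less than 3.5 mm above the recess floor, centres within 9 mm), at rest and released (horizontal distance between weight_s and block_s below 0.009 m and z of weight_s in the frame of block_s below 0.0135 m and angle between each of weight_s, weight_m, weight_l, weight_xl's own z axis and vertical below 0.1 rad and linear speed of each of weight_s, weight_m, weight_l, weight_xl below 0.02 m/s and angular speed of each of weight_s, weight_m, weight_l, weight_xl below 0.2 rad/s and contact force between each of weight_s, weight_m, weight_l, weight_xl and the fingers below 0.1 N and horizontal distance between weight_m and block_m below 0.009 m and z of weight_m in the frame of block_m below 0.0135 m and horizontal distance between weight_l and block_l below 0.009 m and z of weight_l in the frame of block_l below 0.0135 m and horizontal distance between weight_xl and block_xl below 0.009 m and z of weight_xl in the frame of block_xl below 0.0135 m); the robot touches nothing.
It fails at once if the amber bottle is shifted by more than 25 mm or tipped over (distance of amber_bottle from where it was at the start of the episode above 0.025 m or angle between amber_bottle's own z axis and vertical above 0.5 rad).
It fails at once if the roll of cream tape is shifted by more than 25 mm or tipped over (distance of tape_cream from where it was at the start of the episode above 0.025 m or angle between tape_cream's own z axis and vertical above 0.5 rad).
It fails at once if a weight is turned over or on its side (tilted more than about 50 degrees) (angle between any of weight_s, weight_m, weight_l, weight_xl's own z axis and vertical above 0.9 rad).
It also fails if it takes over 109 s, if anything falls off the work surface, if the arm or the gripper's body presses on something with over 40 N, if the wrist force passes 120 N, or if a joint passes its speed limit or range.

## Robot

A 6-joint arm with a two-finger parallel gripper is mounted at the origin on a cart in front of the work surface, level with it; the furniture and walls round the work are solid. World frame = base frame: x ahead of the robot, y to its left, z up, the work surface at z = 0. Lengths are in m, angles in degrees, forces in N, time in s.
With the tool pointing down it reaches from about 0.25 to 0.725 m from the base axis. Payload 9.7 kg.
Tool frame: the origin (TCP) lies midway between the tips of the shut fingers; the grasp point (between the pads) lies 19 mm behind it (bot.hold_point_z is the distance from the TCP to the grasp point, in m); z points along the fingers, y is the line along which they close (so a half turn about z gives the same grasp; the last joint's range is limited). The gripper opens to 85 mm and grips with 20 to 120 N. Pads are 22 mm wide; open, the fingers measure 114 mm over their backs; the gripper's body (76 mm by 85 mm) begins 54 mm behind the grasp point. The pads swing forward as they close: fully open they stand 13 mm farther back than shut.
Start: joints at [74.714, 4.979, 10.078, 95.1, 0, 90], TCP at [0.145, 0.531, 0.231] pointing down, gripper open.
Joint ranges: [-179.16, 179.16], [-48.56, 103.87], [-65.8, 70.77], [-126.05, 130.52], [-82.76, 87.17], [-180, 180]. Speed limits (degrees/s): [127.2, 127.2, 147.25, 180, 180, 180].

## Interface

Orientations are given as [roll, pitch, yaw] about the fixed x, y, z axes, in that order (R = Rz(yaw) Ry(pitch) Rx(roll)).
In Python, from workcell import bot gives the robot as it stands.
- The arm moves only by the tool play_rows, never from a script. Its argument "steps" is a list that holds one entry, the list of rows, each a list of 4 numbers: the shift along the tool's x, y, z in m, then the turn about the tool's z in rad. In form: [[[tx, ty, tz, yaw], ...]]. A call has exactly 5 rows; each row shifts and turns the commanded pose from where the row before left it, along the tool's axes as they then stand; what a row does not reach is not made up. A row lasts 1/12 s, in which the tool goes at most 41.7 mm and 7.16 degrees, less where a joint would pass 70% of its speed; a pose out of reach is approached as far as the arm can. A call is refused whole if a number of a shift passes 0.0417 or a number of a turn 0.125, either way. A call with a gripper value outside its range is refused whole. "gripper" is the finger opening in m, from 0 to 0.0854, set as the call begins (left out, the last holds). The fingers move at their own pace and stop on an object; "squeeze" is the grip in N (left out, the last holds). Time passes only in rows, so rows that do not move let the fingers close, or fill a call up. It gives the time, the measured TCP pose, the force, the opening and the grip force at its end, in the units of the state.
- bot.get_obs(): the state, without advancing time (a new reading comes with each control period).
- bot.camera(name): name is "scene" or "top" or "wrist"; returns a dict with "img" (420x560x3 uint8, blue, green, red), "vfov" (degrees; the focal length in pixels is half the picture's height over the tangent of half this angle, whatever the lens; pixels are square), "cx", "cy" (the principal point, pixels), "xyz" and "attitude" of the camera in the world. Camera axes: x right, y down, z forward; pixel columns grow to the right and rows downward; lengths in m; the calibration is good to about 2 mm. The wrist camera is an equidistant fisheye: a pixel r from the principal point sees the ray r / f radians off the axis. A picture is of the moment at which its call begins. There is no depth.
- bot.job_done(): hands the job in; it is judged then, once.
The state is a dict: "time": time; "q": joint angles; "qd": joint speeds; "joint_efforts": joint torques, N m; "ee_pos": TCP position; "tcp_rot": TCP orientation; "wrist_force": force on the tool from outside, world axes, zero at the start; "torque": the same for the moment, N m; "opening": finger opening in m; "grasp_force": force on a finger pad.
Only numpy, scipy, OpenCV 4.12 (cv2) and the standard library are available. Lean on these libraries where they do the work, as an engineer would, in place of code of your own. Each camera call takes 0.05 s, during which the arm holds its last target. There are 200 camera calls.

## Working session

There is one attempt and no reset: what is moved stays moved. The work goes in short steps, Python scripts to look and compute and a tool call to move; the robot and the scene stay as the last step left them, time stands still between calls to the robot, and variables do not carry over. Pictures are saved under pics/ and viewed, at most 14 in all, crops included, and the job is handed in when it is done.

Besides the shell and the picture viewer there is one more tool, called after ">>>" as name(argument=value, ...), one argument or row to a line, values as JSON. play_rows: Moves the arm, as the interface text tells. Its arguments: {"type":"object","properties":{"steps":{"type":"array","items":{"type":"array","items":{"type":"array","items":{"type":"number"}}}},"gripper":{"type":"number"},"squeeze":{"type":"number"}},"required":["steps"]}

```bash
mkdir -p pics
cat > h.py <<'E'
import numpy as np, cv2
from workcell import bot
from scipy.spatial.transform import Rotation as R
def cam(n):
    c=bot.camera(n); return c
def rays(c,uv,fish=False):
    f=c['img'].shape[0]/2/np.tan(np.radians(c['vfov'])/2)
    d=np.atleast_2d(uv)-[c['cx'],c['cy']]
    if fish:
        r=np.linalg.norm(d,axis=1)+1e-9; t=r/f
        v=np.c_[d/r[:,None]*np.sin(t)[:,None],np.cos(t)]
    else: v=np.c_[d/f,np.ones(len(d))]
    return R.from_euler('xyz',c['attitude'],degrees=True).apply(v)
def plane(c,uv,z,fish=False):
    v=rays(c,uv,fish); p=np.array(c['xyz']); return p+v*((z-p[2])/v[:,2])[:,None]
E
python3 - <<'E'
from h import *
import pickle
for n in ['scene','top','wrist']:
    c=cam(n); cv2.imwrite(f'pics/{n}0.png',c['img']); pickle.dump(c,open(f'{n}0.pkl','wb'))
    print(n,{k:v for k,v in c.items() if k!='img'})
o=bot.get_obs(); print(o)
E
```

```text
scene {'vfov': 56.55722555776801, 'cx': 273.9536973108294, 'cy': 215.93861996512163, 'xyz': array([-0.27762406, -0.81523729,  0.90295901]), 'attitude': array([-127.56793761,   -0.43841478,  -47.01805412])}
top {'vfov': 50.458324009879796, 'cx': 282.9231181922717, 'cy': 205.79076692386474, 'xyz': array([ 0.38314883, -0.08145441,  1.30618591]), 'attitude': array([-173.99099138,   -0.96717582,  -88.40678159])}
wrist {'vfov': 65.70646984690485, 'cx': 276.2301014697007, 'cy': 218.61614153821733, 'xyz': array([0.08074387, 0.54778288, 0.37396446]), 'attitude': array([1.64982923e+02, 9.90223175e-02, 7.47554851e+01])}
{'time': 0.15, 'q': array([ 7.47121088e+01,  5.00482111e+00,  1.00435687e+01,  9.50981675e+01,
       -1.87025791e-03,  8.99992098e+01]), 'qd': array([-0.00911657, -0.16884699,  0.07016755, -0.02968032, -0.01586128,
       -0.11322463]), 'joint_efforts': array([-1.15130908e-03, -5.20763540e+01,  4.65044439e+01,  1.39446021e-02,
       -4.21160621e-05,  1.83808032e-05]), 'ee_pos': array([0.14498184, 0.53036945, 0.23072494]), 'tcp_rot': array([-1.79940580e+02,  1.86943742e-03,  1.64712901e+02]), 'wrist_force': array([-0.89269112,  0.47646851,  0.54928667]), 'torque': array([-0.00857653,  0.00774481,  0.03222686]), 'grasp_force': 0.0, 'opening': 0.0851377252599213}
```

View pics/top0.png

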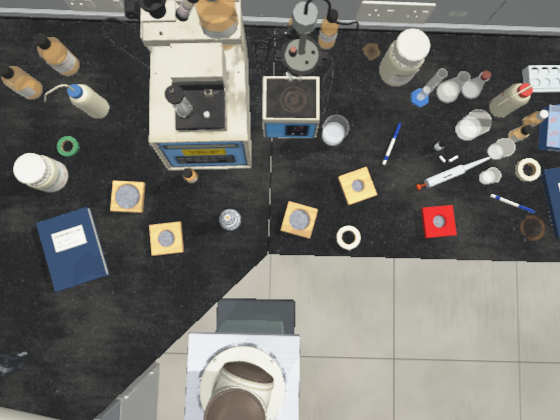

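View pics/scene0.png

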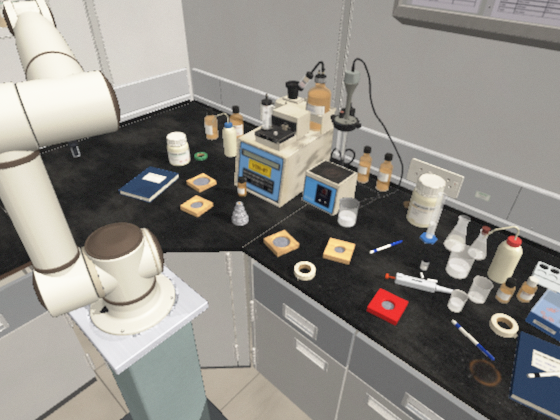

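The top view shows four wooden blocks, at (128,197), (167,239), (299,220) and (358,186). The red look-alike at (439,222) is to be left alone. The stack is at (231,219), the amber bottle at (190,176) and the tape at (348,237).

Run:
```python
from h import *
import pickle
c=pickle.load(open('top0.pkl','rb')); im=c['img']; hsv=cv2.cvtColor(im,cv2.COLOR_BGR2HSV)
crops=[]
for (u,v) in [(128,197),(167,239),(299,220),(358,186)]:
    sub=hsv[v-26:v+26,u-26:u+26]
    m=((sub[...,0]>8)&(sub[...,0]<30)&(sub[...,1]>70)&(sub[...,2]>120)).astype(np.uint8)*255
    ct,h=cv2.findContours(m,cv2.RETR_CCOMP,cv2.CHAIN_APPROX_NONE)
    i=max(range(len(ct)),key=lambda i:cv2.contourArea(ct[i])); k=ct[i][:,0]+[u-26,v-26]
    P=plane(c,k.astype(float),.018)[:,:2]
    r=cv2.minAreaRect(P.astype(np.float32)); 
    inn=[ct[j] for j in range(len(ct)) if h[0][j][3]==i]; q=max(inn,key=cv2.contourArea)[:,0]+[u-26,v-26]
    Q=plane(c,q.astype(float),.018)[:,:2]; e=cv2.fitEllipse((Q*1000).astype(np.float32))
    print((u,v),'block',np.round(r[0],4),np.round(r[1],4),round(r[2],1),'hole',np.round(e[0],1),np.round(e[1],1))
    crops.append(cv2.resize(im[v-26:v+26,u-26:u+26],(300,300),interpolation=cv2.INTER_CUBIC))
crops.append(cv2.resize(im[219-26:219+26,231-26:231+26],(300,300),interpolation=cv2.INTER_CUBIC))
crops.append(np.zeros_like(crops[0]))
a=np.vstack([np.hstack(crops[:3]),np.hstack(crops[3:])]); cv2.imwrite('pics/crops.png',cv2.resize(a,(798,532)))
for n,uv,z in [('stacktop',(231,219),.08),('stackbase',(231,219),0),('tape',(348,237),.018),('bottle',(190,177),.06)]: print(n,plane(c,np.array(uv,float),z)[0].round(4))
```

```text
(128, 197) block [0.5344 0.3524] [0.095  0.0909] 88.8 hole [534.2 353. ] [72.9 74.1]
(167, 239) block [0.4163 0.2342] [0.0907 0.0938] 8.3 hole [416.5 234.4] [48.9 51.4]
(299, 220) block [ 0.4815 -0.1468] [0.0907 0.0906] 76.0 hole [ 481.1 -146.5] [61.9 63. ]
(358, 186) block [ 0.5865 -0.3153] [0.0917 0.0921] 21.3 hole [ 586.  -314.8] [38.1 38.5]
stacktop [0.472  0.0433 0.08  ]
stackbase [0.4778 0.0515 0.    ]
tape [ 0.4341 -0.2901  0.018 ]
bottle [0.5888 0.1655 0.06  ]
```

View pics/crops.png

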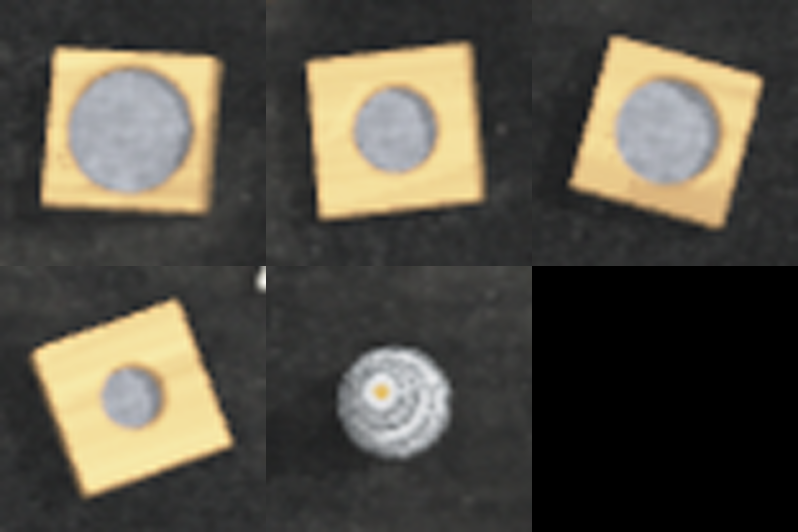

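The blocks are told apart by recess size, and all four fit the catalogue: S (38 mm measured) at (0.586,-0.315), M (50) at (0.4165,0.2345), L (62) at (0.481,-0.1465), XL (73) at (0.534,0.353). The stack is near (0.475,0.045). I'll turn the tool to yaw 90 (tool x = +y, tool y = +x), then move above the stack.

>>> play_rows(
  steps=[
    [[0,0,0,0.087],[0,0,0,0.087],[0,0,0,0.087],[0,0,0,0.087],[0,0,0,0.087]],
  ],
  gripper=0.085,
  squeeze=50,
)

```text
time: 0.57
ee_pos: [0.145, 0.5304, 0.231]
tcp_rot: [-180.0, 0.0, 139.5]
wrist_force: [-0.7, -0.5, 1.0]
opening: 0.0852
grasp_force: 0.0
```

>>> play_rows(
  steps=[
    [[0,0,0,0.087],[0,0,0,0.087],[0,0,0,0.087],[0,0,0,0.087],[0,0,0,0.087]],
  ],
)

```text
time: 0.98
ee_pos: [0.1449, 0.5304, 0.231]
tcp_rot: [-180.0, 0.0, 114.6]
wrist_force: [-0.6, -0.4, -0.8]
opening: 0.0847
grasp_force: 0.0
```

>>> play_rows(
  steps=[
    [[0,0,0,0.087],[0,0,0,0.087],[0,0,0,0.087],[0,0,0,0.087],[0,0,0,0.086]],
  ],
)

```text
time: 1.4
ee_pos: [0.145, 0.5304, 0.231]
tcp_rot: [-180.0, 0.0, 89.8]
wrist_force: [0.0, 0.2, -0.4]
opening: 0.0847
grasp_force: 0.0
```

>>> play_rows(
  steps=[
    [[-0.0325,0.022,0,0],[-0.0325,0.022,0,0],[-0.0325,0.022,0,0],[-0.0325,0.022,0,0],[-0.0325,0.022,0,0]],
  ],
)

```text
time: 1.82
ee_pos: [0.2554, 0.3664, 0.231]
tcp_rot: [-180.0, 0.0, 90.0]
wrist_force: [0.6, -0.1, 0.2]
opening: 0.0851
grasp_force: 0.0
```

>>> play_rows(
  steps=[
    [[-0.0325,0.022,0,0],[-0.0325,0.022,0,0],[-0.0325,0.022,0,0],[-0.0325,0.022,0,0],[-0.0325,0.022,0,0]],
  ],
)

```text
time: 2.23
ee_pos: [0.3655, 0.2037, 0.2313]
tcp_rot: [180.0, -0.0, 90.0]
wrist_force: [1.3, 1.0, -0.8]
opening: 0.0849
grasp_force: 0.0
```

>>> play_rows(
  steps=[
    [[-0.0325,0.022,0,0],[-0.0325,0.022,0,0],[-0.0325,0.022,0,0],[-0.0325,0.022,0,0],[-0.0325,0.022,0,0]],
  ],
)

```text
time: 2.65
ee_pos: [0.4756, 0.041, 0.2312]
tcp_rot: [180.0, -0.0, 90.0]
wrist_force: [0.5, 0.6, -1.1]
opening: 0.0849
grasp_force: 0.0
```

>>> play_rows(
  steps=[
    [[0,0,0,0],[0,0,0,0],[0,0,0,0],[0,0,0,0],[0,0,0,0]],
  ],
)

```text
time: 3.07
ee_pos: [0.4746, 0.0441, 0.2315]
tcp_rot: [180.0, -0.0, 90.1]
wrist_force: [-0.1, -0.0, -0.1]
opening: 0.0845
grasp_force: 0.0
```

Run:
```python
from h import *
import pickle
c=cam('wrist'); pickle.dump(c,open('w1.pkl','wb')); cv2.imwrite('pics/w1.png',c['img'])
print(c['xyz'],c['attitude'],bot.get_obs()['ee_pos'])
hsv=cv2.cvtColor(c['img'],cv2.COLOR_BGR2HSV)
m=((hsv[...,0]>10)&(hsv[...,0]<32)&(hsv[...,1]>80)&(hsv[...,2]>80)).astype(np.uint8)
n,_,st,ce=cv2.connectedComponentsWithStats(m)
for i in range(1,n):
    if 8<st[i,4]: print(st[i],ce[i].round(1),plane(c,ce[i],.08,True)[0].round(4))
```

```text
[0.47317185 0.10947115 0.37481188] [ 1.64974142e+02 -2.45032433e-02  1.45538197e-01] [0.4746044  0.04409146 0.23152221]
[ 182    0   89   73 4175] [224.6  34.5] [0.4262 0.2033 0.08  ]
[373  62  42  39 607] [391.5  83.2] [0.5803 0.1609 0.08  ]
[ 460   67   36  139 4078] [478.4 135. ] [0.6811 0.1198 0.08  ]
[276 191   9   9  65] [279.8 195. ] [0.4767 0.0529 0.08  ]
[ 244  296   81   61 2420] [283.  324.7] [ 0.4811 -0.0873  0.08  ]
```

View pics/w1.png

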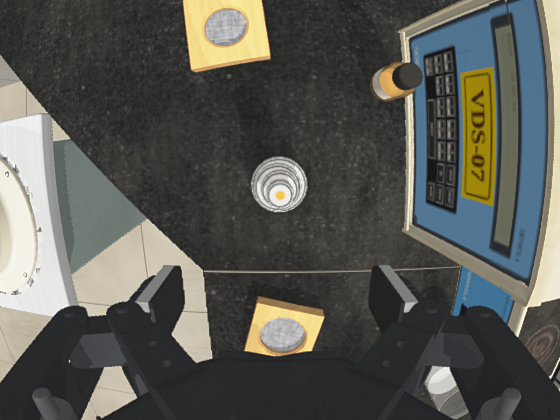

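The wrist view shows the stack with the plug of the top weight at (280,195), giving (0.4767, 0.0529). The top camera gives (0.4755, 0.0525), so they agree. Descending to grip the small weight with the tips at z 0.070.

>>> play_rows(
  steps=[
    [[0.0018,0.0003,0.02,0],[0.0018,0.0003,0.02,0],[0.0018,0.0003,0.02,0],[0.0018,0.0003,0.02,0],[0.0018,0.0003,0.02,0]],
  ],
)

```text
time: 3.53
ee_pos: [0.4762, 0.053, 0.1306]
tcp_rot: [180.0, -0.0, 90.1]
wrist_force: [0.6, -0.3, -0.2]
opening: 0.0848
grasp_force: 0.0
```

>>> play_rows(
  steps=[
    [[0,0,0.02,0],[0,0,0.02,0],[0,0,0.015,0],[0,0,0.0065,0],[0,0,0,0]],
  ],
)

```text
time: 3.95
ee_pos: [0.4755, 0.0526, 0.0686]
tcp_rot: [-179.9, 0.0, 90.1]
wrist_force: [0.2, 0.3, 1.0]
opening: 0.085
grasp_force: 0.0
```

>>> play_rows(
  steps=[
    [[0,0,0,0],[0,0,0,0],[0,0,0,0],[0,0,0,0],[0,0,0,0]],
  ],
  gripper=0.045,
)

```text
time: 4.37
ee_pos: [0.4769, 0.0521, 0.0704]
tcp_rot: [179.9, -0.0, 90.0]
wrist_force: [0.0, 0.5, 1.0]
opening: 0.0452
grasp_force: 0.0
```

Run:
```python
from h import *
c=cam('wrist'); cv2.imwrite('pics/w2.png',cv2.resize(c['img'][100:380,90:470],(760,560)))
print(bot.get_obs()['ee_pos'])
```

```text
[0.47673574 0.0520258  0.07023766]
```

View pics/w2.png

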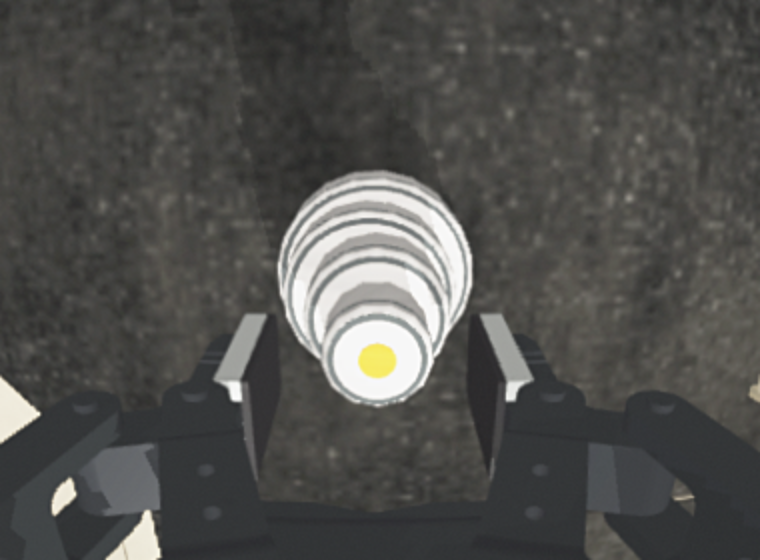

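The weight sits centred between the pads, with its plug at crop (377,360). Closing.

>>> play_rows(
  steps=[
    [[0,0,0,0],[0,0,0,0],[0,0,0,0],[0,0,0,0],[0,0,0,0]],
  ],
  gripper=0.0,
  squeeze=40,
)

```text
time: 4.83
ee_pos: [0.4766, 0.052, 0.0701]
tcp_rot: [180.0, -0.0, 90.0]
wrist_force: [-0.8, -0.8, 6.0]
opening: 0.0238
grasp_force: 39.3
```

>>> play_rows(
  steps=[
    [[0,0,0,0],[0,0,-0.002,0],[0,0,-0.008,0],[0,0,-0.02,0],[0,0,-0.02,0]],
  ],
)

```text
time: 5.25
ee_pos: [0.4758, 0.052, 0.1199]
tcp_rot: [-179.9, 0.0, 90.0]
wrist_force: [0.7, 0.5, -0.3]
opening: 0.0236
grasp_force: 39.3
```

>>> play_rows(
  steps=[
    [[-0.02,0.006,0,0],[-0.036,0.011,0,0],[-0.036,0.011,0,0],[-0.036,0.011,0,0],[-0.036,0.011,0,0]],
  ],
)

```text
time: 5.67
ee_pos: [0.5268, -0.1136, 0.1203]
tcp_rot: [180.0, 0.0, 90.0]
wrist_force: [1.3, 0.7, -1.3]
opening: 0.0233
grasp_force: 39.4
```

>>> play_rows(
  steps=[
    [[-0.036,0.011,0,0],[-0.036,0.011,0,0],[-0.036,0.011,0,0],[-0.036,0.011,0,0],[-0.036,0.011,0,0]],
  ],
)

```text
time: 6.08
ee_pos: [0.5816, -0.2939, 0.1199]
tcp_rot: [-180.0, -0.0, 90.0]
wrist_force: [1.0, -0.2, -1.0]
opening: 0.0235
grasp_force: 39.4
```

>>> play_rows(
  steps=[
    [[-0.02,0.005,0,0],[-0.003,0,0,0],[0,0,0,0],[0,0,0,0],[0,0,0,0]],
  ],
)

```text
time: 6.5
ee_pos: [0.5864, -0.3138, 0.12]
tcp_rot: [-180.0, -0.0, 90.1]
wrist_force: [-0.3, -0.2, -0.9]
opening: 0.0235
grasp_force: 39.4
```

```bash
cat >> h.py <<'E'
def felt(name,tag,lim=None):
    "block recess from wood mask in the wrist view: inner contour ellipse at z=.018, rect of outer"
    c=cam('wrist'); cv2.imwrite(f'pics/{tag}.png',c['img'])
    hsv=cv2.cvtColor(c['img'],cv2.COLOR_BGR2HSV)
    m=((hsv[...,0]>8)&(hsv[...,0]<30)&(hsv[...,1]>70)&(hsv[...,2]>100)).astype(np.uint8)*255
    ct,h=cv2.findContours(m,cv2.RETR_EXTERNAL,cv2.CHAIN_APPROX_NONE)
    for k in ct:
        if cv2.contourArea(k)<1500: continue
        P=plane(c,k[:,0].astype(float),.018,True)[:,:2]
        r=cv2.minAreaRect((P*1000).astype(np.float32)); print('wood',cv2.boundingRect(k),np.round(r[0],1),np.round(r[1],1),round(r[2],1))
    print('tcp',bot.get_obs()['ee_pos'].round(4)); return c
E
python3 - <<'E'
from h import *
felt('s','w3')
E
```

```text
wood (204, 149, 145, 114) [ 586.6 -316.8] [89.8 90.8] 21.2
wood (89, 0, 122, 80) [ 480.6 -161.1] [67.2 94.6] 76.4
tcp [ 0.5865 -0.3137  0.1202]
```

View pics/w3.png

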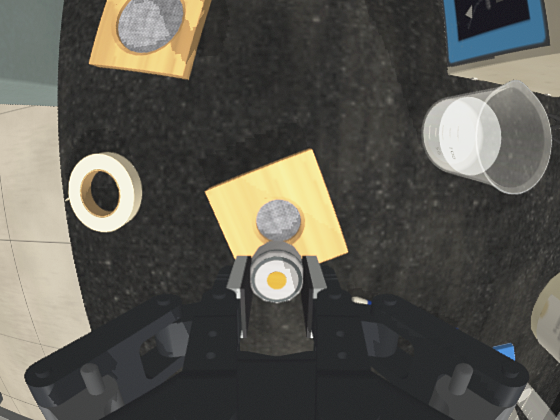

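The small weight hangs upright over the 36 mm recess, with the recess at (278,222) and the plug at (276,281). Lowering.

>>> play_rows(
  steps=[
    [[-0.001,0,0.015,0],[-0.001,0,0.015,0],[0,0,0.015,0],[0,0,0.015,0],[0,0,0.015,0]],
  ],
)

```text
time: 6.97
ee_pos: [0.5866, -0.3158, 0.0447]
tcp_rot: [180.0, 0.0, 90.1]
wrist_force: [0.3, 0.2, -0.7]
opening: 0.0239
grasp_force: 39.4
```

>>> play_rows(
  steps=[
    [[0,0,0.01,0],[0,0,0.008,0],[0,0,0.004,0],[0,0,0.002,0],[0,0,0,0]],
  ],
)

```text
time: 7.38
ee_pos: [0.5866, -0.3169, 0.021]
tcp_rot: [180.0, 0.0, 90.0]
wrist_force: [0.1, 0.1, -0.7]
opening: 0.0238
grasp_force: 39.4
```

>>> play_rows(
  steps=[
    [[0,0,0,0],[0,0,0,0],[0,0,0,0],[0,0,0,0],[0,0,0,0]],
  ],
)

```text
time: 7.8
ee_pos: [0.5866, -0.3171, 0.021]
tcp_rot: [180.0, 0.0, 90.0]
wrist_force: [-0.4, -0.1, -0.6]
opening: 0.0231
grasp_force: 39.4
```

>>> play_rows(
  steps=[
    [[0,0,0,0],[0,0,0,0],[0,0,0,0],[0,0,0,0],[0,0,0,0]],
  ],
  gripper=0.06,
)

```text
time: 8.22
ee_pos: [0.5865, -0.317, 0.0208]
tcp_rot: [180.0, -0.0, 90.0]
wrist_force: [-0.3, 0.2, -0.4]
opening: 0.06
grasp_force: 0.0
```

>>> play_rows(
  steps=[
    [[0,0,-0.005,0],[0,0,-0.02,0],[0,0,-0.03,0],[0,0,-0.03,0],[0,0,-0.025,0]],
  ],
)

```text
time: 8.63
ee_pos: [0.5866, -0.317, 0.1334]
tcp_rot: [179.9, 0.0, 90.0]
wrist_force: [0.4, -0.1, 0.3]
opening: 0.0597
grasp_force: 0.0
```

```bash
cat >> h.py <<'E'
def plug(c,z,fish=True,lo=15,hi=400):
    hsv=cv2.cvtColor(c['img'],cv2.COLOR_BGR2HSV)
    m=((hsv[...,0]>15)&(hsv[...,0]<32)&(hsv[...,1]>80)&(hsv[...,2]>120)).astype(np.uint8)
    n,_,st,ce=cv2.connectedComponentsWithStats(m)
    for i in range(1,n):
        if lo<st[i,4]<hi: print('plug',st[i],ce[i].round(1),plane(c,ce[i],z,fish)[0].round(4))
E
python3 - <<'E'
from h import *
c=felt('s','w4'); plug(c,.03)
E
```

```text
wood (208, 144, 138, 134) [ 586.7 -317. ] [89.9 90.5] 21.4
wood (96, 0, 119, 78) [ 481.  -159.7] [69.9 94.6] 76.0
tcp [ 0.588  -0.3178  0.139 ]
plug [271 211  11  11  96] [276.1 216.3] [ 0.5855 -0.316   0.03  ]
```

View pics/w4.png

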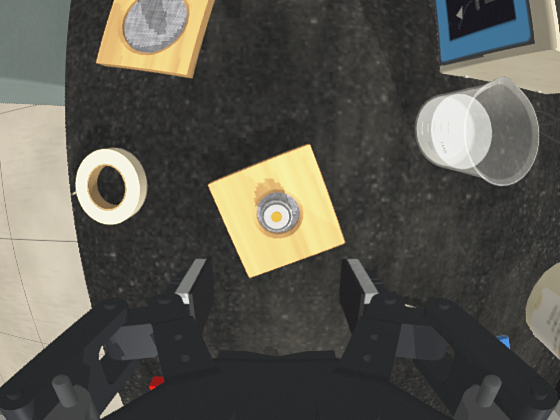

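The small weight is flat in its recess, with the plug at (276,216), about 1 mm off the block centre. Back to the stack.

>>> play_rows(
  steps=[
    [[0.025,-0.0075,0,0],[0.036,-0.011,0,0],[0.036,-0.011,0,0],[0.036,-0.011,0,0],[0.036,-0.011,0,0]],
  ],
)

```text
time: 9.1
ee_pos: [0.5342, -0.1466, 0.1309]
tcp_rot: [180.0, 0.0, 90.0]
wrist_force: [1.1, 0.5, -0.2]
opening: 0.06
grasp_force: 0.0
```

>>> play_rows(
  steps=[
    [[0.036,-0.011,0,0],[0.036,-0.011,0,0],[0.036,-0.011,0,0],[0.036,-0.011,0,0],[0.036,-0.011,0,0]],
  ],
)

```text
time: 9.52
ee_pos: [0.4792, 0.0335, 0.1312]
tcp_rot: [179.9, -0.0, 90.0]
wrist_force: [-0.5, -0.5, 0.5]
opening: 0.0598
grasp_force: 0.0
```

>>> play_rows(
  steps=[
    [[0.02,-0.004,0,0],[0,0,0,0],[0,0,0,0],[0,0,0,0],[0,0,0,0]],
  ],
  gripper=0.085,
)

```text
time: 9.93
ee_pos: [0.4763, 0.0513, 0.1309]
tcp_rot: [180.0, 0.0, 89.9]
wrist_force: [0.4, -0.4, 0.7]
opening: 0.0853
grasp_force: 0.0
```

Run:
```python
from h import *
c=cam('wrist'); plug(c,.06); cv2.imwrite('pics/w5.png',c['img']); print(bot.get_obs()['ee_pos'].round(4))
```

```text
plug [152   0   4  35  43] [153.6  15.7] [0.3902 0.2048 0.06  ]
plug [156   0  19  51 233] [165.8  21.3] [0.3996 0.199  0.06  ]
plug [172   0  64  26 257] [196.9  14.4] [0.4218 0.2016 0.06  ]
plug [551 186   9   7  49] [555.2 188.8] [0.7245 0.0867 0.06  ]
plug [273 220  12  12 112] [278.5 225.8] [0.4767 0.054  0.06  ]
plug [251 348  36   8 134] [266.5 352. ] [ 0.4671 -0.0539  0.06  ]
[0.4762 0.0512 0.1308]
```

>>> play_rows(
  steps=[
    [[0.0015,0.0005,0.02,0],[0.001,0,0.02,0],[0,0,0.02,0],[0,0,0.015,0],[0,0,0.006,0]],
  ],
)

```text
time: 10.4
ee_pos: [0.4755, 0.0535, 0.0474]
tcp_rot: [-179.8, 0.0, 89.9]
wrist_force: [-0.3, -0.3, -0.4]
opening: 0.0852
grasp_force: 0.0
```

>>> play_rows(
  steps=[
    [[0,0,0,0],[0,0,0,0],[0,0,0,0],[0,0,0,0],[0,0,0,0]],
  ],
  gripper=0.05,
)

```text
time: 10.82
ee_pos: [0.477, 0.0545, 0.0507]
tcp_rot: [179.9, -0.0, 90.0]
wrist_force: [0.5, -0.6, 0.8]
opening: 0.0499
grasp_force: 0.0
```

>>> play_rows(
  steps=[
    [[0,0,0,0],[0,0,0,0],[0,0,0,0],[0,0,0,0],[0,0,0,0]],
  ],
  gripper=0.0,
)

```text
time: 11.23
ee_pos: [0.4769, 0.0546, 0.0508]
tcp_rot: [179.9, -0.0, 90.0]
wrist_force: [-1.6, -1.0, 5.6]
opening: 0.0358
grasp_force: 39.4
```

>>> play_rows(
  steps=[
    [[0,0,0,0],[0,0,-0.002,0],[0,0,-0.01,0],[0,0,-0.02,0],[0,0,-0.03,0]],
  ],
)

```text
time: 11.65
ee_pos: [0.475, 0.0544, 0.1108]
tcp_rot: [-179.8, 0.0, 90.0]
wrist_force: [1.3, -0.1, -1.7]
opening: 0.0354
grasp_force: 40.3
```

>>> play_rows(
  steps=[
    [[0.02,-0.0065,0,0],[0.034,-0.0115,0,0],[0.036,-0.012,0,0],[0.036,-0.012,0,0],[0.034,-0.0115,0,0]],
  ],
)

```text
time: 12.07
ee_pos: [0.4222, 0.2161, 0.1126]
tcp_rot: [180.0, -0.0, 90.0]
wrist_force: [0.4, -0.5, -1.1]
opening: 0.0356
grasp_force: 40.4
```

>>> play_rows(
  steps=[
    [[0.02,-0.007,0,0],[0,0,0,0],[0,0,0,0],[0,0,0,0],[0,0,0,0]],
  ],
)

```text
time: 12.48
ee_pos: [0.4163, 0.2338, 0.112]
tcp_rot: [180.0, 0.0, 89.9]
wrist_force: [0.3, -0.6, -1.8]
opening: 0.0357
grasp_force: 40.4
```

Run:
```python
from h import *
c=felt('m','w6'); plug(c,bot.get_obs()['ee_pos'][2]+.0095)
```

```text
wood (210, 153, 131, 114) [416.2 234.7] [89.4 90.7] 8.3
wood (371, 10, 106, 123) [532.5 353.6] [90.3 94.5] 88.8
tcp [0.4164 0.2337 0.1119]
plug [267 274  19  17 262] [276.2 282.2] [0.4151 0.2332 0.1214]
```

View pics/w6.png

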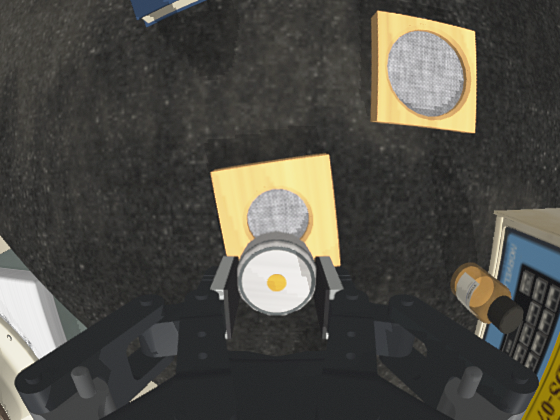

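The medium weight is level over the 48 mm recess, with the recess at (278,215) and the plug at (276,282). Lowering.

>>> play_rows(
  steps=[
    [[0.001,0,0.015,0],[0,0,0.015,0],[0,0,0.015,0],[0,0,0.015,0],[0,0,0.01,0]],
  ],
)

```text
time: 12.95
ee_pos: [0.4159, 0.2344, 0.0404]
tcp_rot: [-179.9, 0.0, 89.9]
wrist_force: [-0.8, -0.5, -2.7]
opening: 0.0356
grasp_force: 40.4
```

>>> play_rows(
  steps=[
    [[0,0,0.01,0],[0,0,0.006,0],[0,0,0.003,0],[0,0,0.0015,0],[0,0,0,0]],
  ],
)

```text
time: 13.37
ee_pos: [0.4162, 0.2356, 0.0215]
tcp_rot: [180.0, -0.0, 90.0]
wrist_force: [-0.0, -0.4, -1.7]
opening: 0.0355
grasp_force: 40.4
```

>>> play_rows(
  steps=[
    [[0,0,0,0],[0,0,0,0],[0,0,0,0],[0,0,0,0],[0,0,0,0]],
  ],
)

```text
time: 13.78
ee_pos: [0.4161, 0.2356, 0.0215]
tcp_rot: [180.0, -0.0, 90.0]
wrist_force: [-0.1, -0.8, -1.1]
opening: 0.0352
grasp_force: 40.4
```

>>> play_rows(
  steps=[
    [[0,0,0,0],[0,0,0,0],[0,0,0,0],[0,0,0,0],[0,0,0,0]],
  ],
  gripper=0.07,
)

```text
time: 14.2
ee_pos: [0.4161, 0.2356, 0.0214]
tcp_rot: [180.0, -0.0, 90.0]
wrist_force: [-0.3, -0.4, 0.1]
opening: 0.0701
grasp_force: 0.0
```

>>> play_rows(
  steps=[
    [[0,0,-0.005,0],[0,0,-0.02,0],[0,0,-0.03,0],[0,0,-0.03,0],[0,0,-0.025,0]],
  ],
)

```text
time: 14.62
ee_pos: [0.4161, 0.2356, 0.1337]
tcp_rot: [179.9, -0.0, 90.0]
wrist_force: [1.3, 1.5, 0.6]
opening: 0.0701
grasp_force: 0.0
```

Run:
```python
from h import *
c=felt('m','w7'); plug(c,.03)
```

```text
wood (216, 154, 120, 118) [416.2 234.6] [89.5 90.7] 8.3
wood (364, 21, 100, 114) [532.7 353.7] [90.1 94.1] 88.7
tcp [0.4176 0.2364 0.1384]
plug [271 213  11  11  95] [276.1 218.1] [0.4149 0.2351 0.03  ]
plug [529 312  31  52 257] [542.6 333. ] [0.7505 0.0857 0.03  ]
plug [543 360  10   9  50] [547.6 364.3] [0.796  0.0232 0.03  ]
plug [556 381   4  11  27] [557.9 386.6] [ 0.8617 -0.0407  0.03  ]
```

View pics/w7.png

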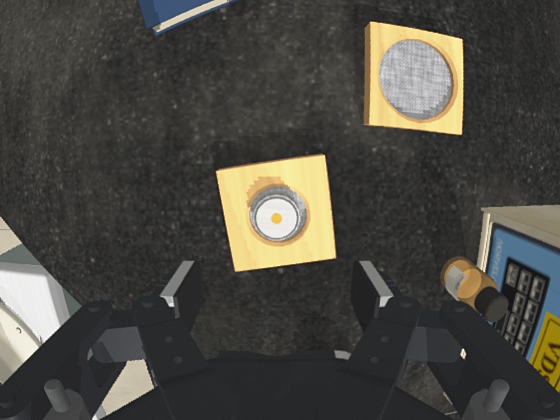

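The medium weight is flat in its recess, with the plug at (276,218), about 1 mm off the block centre. Now the large one.

>>> play_rows(
  steps=[
    [[-0.02,0.007,0,0],[-0.034,0.0115,0,0],[-0.036,0.012,0,0],[-0.036,0.012,0,0],[-0.034,0.0115,0,0]],
  ],
  gripper=0.085,
)

```text
time: 15.08
ee_pos: [0.4703, 0.0739, 0.1317]
tcp_rot: [180.0, -0.0, 90.0]
wrist_force: [0.5, 0.5, -0.1]
opening: 0.0852
grasp_force: 0.0
```

>>> play_rows(
  steps=[
    [[-0.021,0.007,0,0],[0,0,0,0],[0,0,0,0],[0,0,0,0],[0,0,0,0]],
  ],
)

```text
time: 15.5
ee_pos: [0.4768, 0.0553, 0.1314]
tcp_rot: [-180.0, -0.0, 90.1]
wrist_force: [0.4, 0.4, 0.2]
opening: 0.0852
grasp_force: 0.0
```

Run:
```python
from h import *
c=cam('wrist'); plug(c,.04); cv2.imwrite('pics/w8.png',c['img']); print(bot.get_obs()['ee_pos'].round(4))
```

```text
plug [549 193  11   7  54] [554.3 195.8] [0.7489 0.0813 0.04  ]
plug [270 220  11  11  95] [274.9 224.7] [0.4746 0.053  0.04  ]
plug [251 350  26   6  37] [262.8 352.8] [ 0.4638 -0.0672  0.04  ]
[0.4768 0.0554 0.1314]
```

>>> play_rows(
  steps=[
    [[-0.001,-0.001,0.02,0],[-0.001,0,0.025,0],[0,0,0.025,0],[0,0,0.02,0],[0,0,0.01,0]],
  ],
)

```text
time: 15.97
ee_pos: [0.4745, 0.0533, 0.0288]
tcp_rot: [-179.8, 0.0, 90.1]
wrist_force: [0.1, -0.7, -0.3]
opening: 0.085
grasp_force: 0.0
```

>>> play_rows(
  steps=[
    [[0,0,0.0035,0],[0,0,0,0],[0,0,0,0],[0,0,0,0],[0,0,0,0]],
  ],
  gripper=0.062,
)

```text
time: 16.38
ee_pos: [0.4768, 0.0527, 0.029]
tcp_rot: [179.9, -0.0, 90.0]
wrist_force: [0.2, 0.2, -0.4]
opening: 0.0619
grasp_force: 0.0
```

>>> play_rows(
  steps=[
    [[0,0,0,0],[0,0,0,0],[0,0,0,0],[0,0,0,0],[0,0,0,0]],
  ],
  gripper=0.0,
)

```text
time: 16.8
ee_pos: [0.4765, 0.0526, 0.029]
tcp_rot: [179.9, -0.0, 90.0]
wrist_force: [-2.3, 0.8, 7.3]
opening: 0.0477
grasp_force: 40.3
```

>>> play_rows(
  steps=[
    [[0,0,0,0],[0,0,-0.002,0],[0,0,-0.01,0],[0,0,-0.03,0],[0,0,-0.035,0]],
  ],
)

```text
time: 17.22
ee_pos: [0.4743, 0.0523, 0.1042]
tcp_rot: [-179.7, 0.0, 90.0]
wrist_force: [0.7, 1.5, -1.8]
opening: 0.0469
grasp_force: 42.5
```

>>> play_rows(
  steps=[
    [[-0.02,0,0,0],[-0.036,0.001,0,0],[-0.038,0.001,0,0],[-0.038,0.001,0,0],[-0.036,0.001,0,0]],
  ],
)

```text
time: 17.63
ee_pos: [0.4797, -0.1172, 0.1055]
tcp_rot: [180.0, 0.0, 90.0]
wrist_force: [1.4, 0.3, -2.3]
opening: 0.0475
grasp_force: 42.5
```

>>> play_rows(
  steps=[
    [[-0.025,0.0005,0,0],[-0.006,0,0,0],[0,0,0,0],[0,0,0,0],[0,0,0,0]],
  ],
)

```text
time: 18.05
ee_pos: [0.4805, -0.1456, 0.1049]
tcp_rot: [-180.0, -0.0, 90.0]
wrist_force: [0.2, 0.4, -2.5]
opening: 0.0474
grasp_force: 42.5
```

Run:
```python
from h import *
c=felt('l','w9'); plug(c,bot.get_obs()['ee_pos'][2]+.011)
```

```text
wood (212, 153, 142, 106) [ 483.  -143.3] [81.5 89.4] 76.1
tcp [ 0.4805 -0.1454  0.1049]
plug [267 274  20  17 270] [276.3 282.1] [ 0.4794 -0.1453  0.1159]
```

View pics/w9.png

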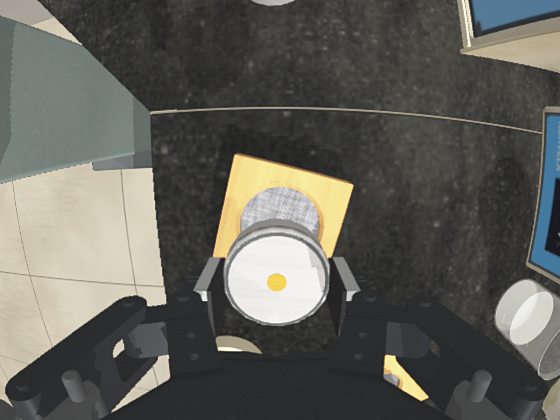

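The large weight is level over the 60 mm recess, with the recess at (280,222) and the plug at (276,282). Lowering.

>>> play_rows(
  steps=[
    [[-0.001,0.0005,0.015,0],[-0.001,0,0.015,0],[0,0,0.015,0],[0,0,0.015,0],[0,0,0.01,0]],
  ],
)

```text
time: 18.52
ee_pos: [0.4806, -0.1472, 0.0335]
tcp_rot: [-179.9, -0.0, 90.1]
wrist_force: [-0.1, 0.2, -3.1]
opening: 0.0477
grasp_force: 42.5
```

>>> play_rows(
  steps=[
    [[0,0,0.008,0],[0,0,0.004,0],[0,0,0.002,0],[0,0,0.001,0],[0,0,0,0]],
  ],
)

```text
time: 18.93
ee_pos: [0.4813, -0.1485, 0.0202]
tcp_rot: [180.0, 0.0, 90.0]
wrist_force: [-0.1, 0.2, -2.8]
opening: 0.0476
grasp_force: 42.5
```

>>> play_rows(
  steps=[
    [[0,0,0,0],[0,0,0,0],[0,0,0,0],[0,0,0,0],[0,0,0,0]],
  ],
)

```text
time: 19.35
ee_pos: [0.4811, -0.1485, 0.0199]
tcp_rot: [180.0, 0.0, 90.0]
wrist_force: [1.1, -0.6, -1.6]
opening: 0.0475
grasp_force: 42.5
```

>>> play_rows(
  steps=[
    [[0,0,0,0],[0,0,0,0],[0,0,0,0],[0,0,0,0],[0,0,0,0]],
  ],
  gripper=0.08,
)

```text
time: 19.77
ee_pos: [0.4811, -0.1485, 0.02]
tcp_rot: [180.0, 0.0, 90.0]
wrist_force: [0.6, -0.1, -0.2]
opening: 0.0801
grasp_force: 0.0
```

>>> play_rows(
  steps=[
    [[0,0,-0.005,0],[0,0,-0.02,0],[0,0,-0.03,0],[0,0,-0.03,0],[0,0,-0.025,0]],
  ],
)

```text
time: 20.18
ee_pos: [0.4811, -0.1485, 0.1322]
tcp_rot: [179.9, 0.0, 90.0]
wrist_force: [0.1, -0.5, 0.2]
opening: 0.0799
grasp_force: 0.0
```

Run:
```python
from h import *
c=felt('l','w10'); plug(c,.03)
```

```text
wood (216, 148, 130, 127) [ 481.9 -148. ] [90.7 89.8] 76.0
tcp [ 0.4828 -0.149   0.1371]
plug [271 212  11  11  89] [276.  217.4] [ 0.4799 -0.1481  0.03  ]
plug [211 339  40  20 114] [221.7 348. ] [ 0.4288 -0.2753  0.03  ]
```

View pics/w10.png

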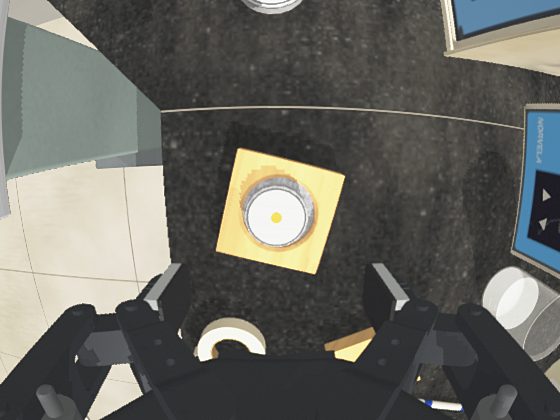

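The large weight is seated flat, with the plug at (276,217), about 2 mm or less off the block centre. Back for the last one, at about (0.476,0.053).

>>> play_rows(
  steps=[
    [[0.02,0,0,0],[0.036,-0.001,0,0],[0.038,-0.001,0,0],[0.038,-0.001,0,0],[0.036,-0.001,0,0]],
  ],
  gripper=0.085,
)

```text
time: 20.65
ee_pos: [0.4767, 0.0212, 0.1302]
tcp_rot: [180.0, -0.0, 90.0]
wrist_force: [1.2, 0.1, 1.3]
opening: 0.0848
grasp_force: 0.0
```

>>> play_rows(
  steps=[
    [[0.025,-0.001,0,0],[0.008,0,0,0],[0,0,0,0],[0,0,0,0],[0,0,0,0]],
  ],
)

```text
time: 21.07
ee_pos: [0.4761, 0.0515, 0.1298]
tcp_rot: [180.0, 0.0, 90.0]
wrist_force: [0.3, -0.6, 0.2]
opening: 0.0852
grasp_force: 0.0
```

Run:
```python
from h import *
c=cam('wrist'); plug(c,.02); cv2.imwrite('pics/w11.png',c['img']); print(bot.get_obs()['ee_pos'].round(4))
```

```text
plug [416  95  16   4  26] [424.1  96.6] [0.5963 0.1526 0.02  ]
plug [552 187   8   6  36] [556.  189.5] [0.7712 0.0808 0.02  ]
plug [273 210  11  10  84] [277.8 214.4] [0.4762 0.0524 0.02  ]
plug [252 349  32   7 100] [266.1 352.4] [ 0.4651 -0.0853  0.02  ]
[0.4761 0.0513 0.1298]
```

>>> play_rows(
  steps=[
    [[0.001,0.001,0.025,0],[0,0,0.03,0],[0,0,0.03,0],[0,0,0.02,0],[0,0,0.01,0]],
  ],
)

```text
time: 21.53
ee_pos: [0.4755, 0.0522, 0.0119]
tcp_rot: [-179.8, 0.0, 89.9]
wrist_force: [-1.3, -0.0, -0.3]
opening: 0.085
grasp_force: 0.0
```

>>> play_rows(
  steps=[
    [[0,0,0.005,0],[0,0,0.0013,0],[0,0,0,0],[0,0,0,0],[0,0,0,0]],
  ],
  gripper=0.072,
)

```text
time: 21.95
ee_pos: [0.4779, 0.0536, 0.0097]
tcp_rot: [179.9, -0.0, 90.0]
wrist_force: [-0.5, 0.2, -0.3]
opening: 0.0724
grasp_force: 0.0
```

>>> play_rows(
  steps=[
    [[0,0,0,0],[0,0,0,0],[0,0,0,0],[0,0,0,0],[0,0,0,0]],
  ],
  gripper=0.0,
  squeeze=50,
)

```text
time: 22.37
ee_pos: [0.4775, 0.0536, 0.01]
tcp_rot: [179.9, -0.0, 90.0]
wrist_force: [-4.0, -1.6, 9.1]
opening: 0.0585
grasp_force: 51.4
```

>>> play_rows(
  steps=[
    [[0,0,0,0],[0,0,-0.002,0],[0,0,-0.01,0],[0,0,-0.03,0],[0,0,-0.035,0]],
  ],
)

```text
time: 22.78
ee_pos: [0.475, 0.0534, 0.0845]
tcp_rot: [-179.7, 0.0, 90.0]
wrist_force: [1.2, 0.6, -4.3]
opening: 0.0579
grasp_force: 56.5
```

>>> play_rows(
  steps=[
    [[0,0,-0.02,0],[0,0,0,0],[0,0,0,0],[0,0,0,0],[0,0,0,0]],
  ],
)

```text
time: 23.2
ee_pos: [0.4759, 0.0534, 0.1035]
tcp_rot: [-179.8, 0.0, 90.0]
wrist_force: [-0.4, -0.1, -5.7]
opening: 0.0583
grasp_force: 56.5
```

>>> play_rows(
  steps=[
    [[0.02,0,0,0],[0.036,0,0,0],[0.038,0,0,0],[0.038,0,0,0],[0.038,0,0,0]],
  ],
)

```text
time: 23.62
ee_pos: [0.476, 0.2248, 0.1038]
tcp_rot: [-179.9, 0.1, 90.0]
wrist_force: [1.2, -0.1, -5.7]
opening: 0.0583
grasp_force: 56.5
```

>>> play_rows(
  steps=[
    [[0.033,0.01,0,0],[0.033,0.016,0,0],[0.03,0.016,0,0],[0.02,0.01,0,0],[0.012,0.005,0,0]],
  ],
)

```text
time: 24.03
ee_pos: [0.534, 0.3536, 0.1026]
tcp_rot: [-179.9, 0.1, 90.1]
wrist_force: [-0.6, -1.1, -6.1]
opening: 0.058
grasp_force: 56.5
```

>>> play_rows(
  steps=[
    [[0.002,0.001,0,0],[0,0,0,0],[0,0,0,0],[0,0,0,0],[0,0,0,0]],
  ],
)

```text
time: 24.45
ee_pos: [0.5348, 0.3526, 0.1056]
tcp_rot: [-180.0, 0.0, 90.0]
wrist_force: [0.1, -1.0, -6.4]
opening: 0.0579
grasp_force: 56.5
```

Run:
```python
from h import *
c=felt('xl','w12'); plug(c,bot.get_obs()['ee_pos'][2]+.01)
```

```text
wood (217, 160, 124, 87) [534.8 367.2] [64.  89.5] 88.9
tcp [0.5349 0.3528 0.1057]
plug [435   0  37  21  87] [457.8  12.6] [0.6173 0.4805 0.1157]
plug [267 276  19  17 267] [276.2 283.9] [0.5336 0.3515 0.1157]
plug [126 295  29  14 241] [139.9 301.3] [0.4657 0.3396 0.1157]
```

View pics/w12.png

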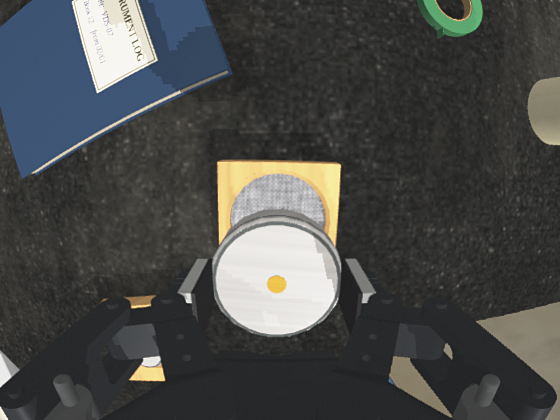

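The largest weight is level over the 72 mm recess, with the plug at (276,284) and the far side of the recess at (278,176). Lowering.

>>> play_rows(
  steps=[
    [[0.0015,0,0.015,0],[0,0,0.015,0],[0,0,0.015,0],[0,0,0.015,0],[0,0,0.01,0]],
  ],
)

```text
time: 24.92
ee_pos: [0.5345, 0.3543, 0.0342]
tcp_rot: [-179.9, 0.0, 90.0]
wrist_force: [0.0, 0.2, -5.6]
opening: 0.0582
grasp_force: 56.5
```

>>> play_rows(
  steps=[
    [[0,0,0.008,0],[0,0,0.004,0],[0,0,0.002,0],[0,0,0.001,0],[0,0,0,0]],
  ],
)

```text
time: 25.33
ee_pos: [0.5353, 0.3552, 0.021]
tcp_rot: [180.0, -0.0, 90.0]
wrist_force: [0.1, -0.8, -5.7]
opening: 0.0583
grasp_force: 56.5
```

>>> play_rows(
  steps=[
    [[0,0,0,0],[0,0,0,0],[0,0,0,0],[0,0,0,0],[0,0,0,0]],
  ],
)

```text
time: 25.75
ee_pos: [0.5351, 0.3551, 0.0207]
tcp_rot: [180.0, -0.0, 90.0]
wrist_force: [-0.9, 0.8, -5.5]
opening: 0.0579
grasp_force: 56.5
```

>>> play_rows(
  steps=[
    [[0,0,0,0],[0,0,0,0],[0,0,0,0],[0,0,0,0],[0,0,0,0]],
  ],
  gripper=0.085,
)

```text
time: 26.17
ee_pos: [0.5352, 0.3552, 0.0209]
tcp_rot: [180.0, -0.0, 90.0]
wrist_force: [-1.0, -0.7, 0.3]
opening: 0.0852
grasp_force: 0.0
```

>>> play_rows(
  steps=[
    [[0,0,-0.005,0],[0,0,-0.02,0],[0,0,-0.03,0],[0,0,-0.03,0],[0,0,-0.025,0]],
  ],
)

```text
time: 26.58
ee_pos: [0.5351, 0.3551, 0.1331]
tcp_rot: [179.9, -0.0, 90.0]
wrist_force: [0.6, 0.4, -0.0]
opening: 0.0854
grasp_force: 0.0
```

>>> play_rows(
  steps=[
    [[0,0,0,0],[0,0,0,0],[0,0,0,0],[0,0,0,0],[0,0,0,0]],
  ],
)

```text
time: 27.0
ee_pos: [0.5345, 0.3547, 0.1291]
tcp_rot: [-179.9, 0.1, 90.0]
wrist_force: [-0.6, 0.4, 0.1]
opening: 0.0846
grasp_force: 0.0
```

Run:
```python
from h import *
c=felt('xl','w13'); plug(c,.03)
```

```text
wood (176, 283, 38, 80) [449.8 245.6] [31.5 91. ] 8.2
wood (223, 160, 113, 109) [534.6 353.9] [90.7 89.6] 88.7
tcp [0.5345 0.3547 0.1292]
plug [424   0  36  30 150] [445.1  13.2] [0.672  0.5302 0.03  ]
plug [272 215  11  11  98] [277.  219.8] [0.5338 0.354  0.03  ]
plug [107 288  30  19 313] [120.1 295.7] [0.3894 0.2812 0.03  ]
```

View pics/w13.png

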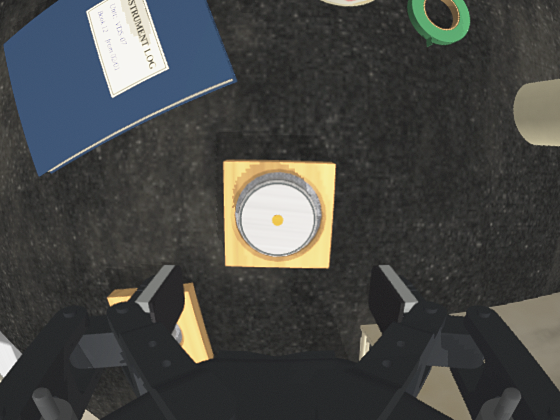

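The largest weight is centred and flat, with the plug at (277,220), under 1 mm from the block centre. All four are placed and the arm is clear, so I'm handing in.

```bash
python3 -c "
from workcell import bot
print(bot.job_done())"
```

```text
the job is handed in; nothing more can be done
None
```

All four weights are in their own blocks; in the wrist view after each release they looked flat and within about 2 mm of centre. The arm never went near the bottle, tape or red block, and I handed the job in at about 27 s; no verdict was returned.

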